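# Lock the hook rail's castle nut and hang the sound dampers

## Task

Get the hook rail ready: tighten its castle nut clockwise until the white dot on the nut has come round to the white tick on the plate, then turn it a little further, only as far as the first slot that lines up with the cotter hole (the black groove on the stud's end). Only then hang every sound damper on a hook of its own, bringing the rod in sideways through the mouth and dropping the flange behind the lip so that it hangs straight; put any collapsed damper (the shorter ones, with hardly any rod showing) in the black scrap tray. Leave the grease tin, the carton and the spanner where they are.

Things in the scene. Friction and masses are not known exactly. Their poses are not given: they have to be found in the camera images.
- nut (a joint): Turn of the castle nut, rad; grows clockwise seen from above (tightening). 0 = the white dot on the nut's top stands over the white tick of the plate (just tight). Starts 0.7 to 2 rad short (negative). Turns stiffly (0.25 N m), stays where left, can turn 2.2 rad either way from 0, does not rise or sink.
- nut_grip (a point): On the steel castle nut's axis, 20 mm above its underside; turns with it, z up. Hexagon 46 mm across flats, 26 mm high, topped by a 14 mm castle (44 mm across) with 6 slots 8 mm wide, one over each flat. Flats and slots face along this y axis and 60 deg either side of it; the white dot is at the -x corner. It sits on a boss 50 mm across, 12 mm high, on a 90 mm plate.
- stud_end (a point): Centre of the top end of the fixed stud (24 mm across, ends 6 mm above the nut's top) inside the nut. Its y axis is the line of the cotter hole; a black groove across the end shows it. The nut's slots along nut_grip's y axis come in line first after the dot passes the tick, at joint nut between 0.2 and 0.85 rad; in line = the two y axes parallel.
- stand: Hook stand, fixed; origin on the bench. Its three hooks are flat steel plates 8 mm thick, 48 mm wide, top face 150 mm up, 80 mm apart along y, open to the front (-x). Each has a 20 mm wide slot; at the mouth a lip 8 mm high stands on the plate each side of the slot. The rail behind the plates is level with their top. The nut is 95 mm from hook 3, at +y.
- tray: Scrap tray, black open box 120 (x) by 220 (y) by 35 mm, walls and floor 4 mm, 0.5 kg, standing loose on the bench; origin at the centre of its underside.
- grease_tin: Bystander: tin 72 mm across, 90 mm high; origin under its centre.
- carton: Bystander: cardboard carton 90 x 120 x 60 mm; origin under its centre.
- spanner: Bystander: open spanner 160 mm long lying flat on the bench.
- hook_1 (a point): Side-opening hook 1: where the head point of a damper hanging in it lies, on the throat's axis, 35 mm above the plate's top; x axis = level direction in which the rod is pushed in, z up. The slot's closed end is 10 mm behind this axis, the lip 24 to 32 mm in front of it, the rail from 45 mm behind it.
- hook_2 (a point): Side-opening hook 2: where the head point of a damper hanging in it lies, on the throat's axis, 35 mm above the plate's top; x axis = level direction in which the rod is pushed in, z up. The slot's closed end is 10 mm behind this axis, the lip 24 to 32 mm in front of it, the rail from 45 mm behind it.
- hook_3 (a point): Side-opening hook 3: where the head point of a damper hanging in it lies, on the throat's axis, 35 mm above the plate's top; x axis = level direction in which the rod is pushed in, z up. The slot's closed end is 10 mm behind this axis, the lip 24 to 32 mm in front of it, the rail from 45 mm behind it.
- damper_1_head (a point): Head point of a damper, on its axis, in the black rubber head (30 mm across, 46 mm high), 27 mm above the top of the steel flange below (42 mm across, 8 mm thick); z up. Below that a steel rod 14 mm across, and the body, 50 mm across, 60 mm high. Sound: 35 mm of rod shows, this point 130 mm above the foot; collapsed: 10 mm of rod, 105 mm. The rod is rigid.
- damper_1: The same damper at the centre of its foot's underside. 0.26 to 0.46 kg. Stands on the bench at the start; may be absent (None).
- damper_2_head (a point): Head point of a damper, on its axis, in the black rubber head (30 mm across, 46 mm high), 27 mm above the top of the steel flange below (42 mm across, 8 mm thick); z up. Below that a steel rod 14 mm across, and the body, 50 mm across, 60 mm high. Sound: 35 mm of rod shows, this point 130 mm above the foot; collapsed: 10 mm of rod, 105 mm. The rod is rigid.
- damper_2: The same damper at the centre of its foot's underside. 0.26 to 0.46 kg. Stands on the bench at the start; may be absent (None).
- damper_3_head (a point): Head point of a damper, on its axis, in the black rubber head (30 mm across, 46 mm high), 27 mm above the top of the steel flange below (42 mm across, 8 mm thick); z up. Below that a steel rod 14 mm across, and the body, 50 mm across, 60 mm high. Sound: 35 mm of rod shows, this point 130 mm above the foot; collapsed: 10 mm of rod, 105 mm. The rod is rigid.
- damper_3: The same damper at the centre of its foot's underside. 0.26 to 0.46 kg. Stands on the bench at the start; may be absent (None).
- damper_4_head (a point): Head point of a damper, on its axis, in the black rubber head (30 mm across, 46 mm high), 27 mm above the top of the steel flange below (42 mm across, 8 mm thick); z up. Below that a steel rod 14 mm across, and the body, 50 mm across, 60 mm high. Sound: 35 mm of rod shows, this point 130 mm above the foot; collapsed: 10 mm of rod, 105 mm. The rod is rigid.
- damper_4: The same damper at the centre of its foot's underside. 0.26 to 0.46 kg. Stands on the bench at the start; may be absent (None).
- damper_5_head (a point): Head point of a damper, on its axis, in the black rubber head (30 mm across, 46 mm high), 27 mm above the top of the steel flange below (42 mm across, 8 mm thick); z up. Below that a steel rod 14 mm across, and the body, 50 mm across, 60 mm high. Sound: 35 mm of rod shows, this point 130 mm above the foot; collapsed: 10 mm of rod, 105 mm. The rod is rigid.
- damper_5: The same damper at the centre of its foot's underside. 0.26 to 0.46 kg. Stands on the bench at the start; may be absent (None).
Not all that is in view belongs to the job. What is shaped like the damper_4 but yellow is not meant.

How it is judged (in metres and radians):
On the way, in this order (a step that is already met when the one before it is completed fails the run):
1. the nut is tightened: its dot has reached the tick (value of joint nut above 0 rad).
2. the nut is turned on to the first slot in line with the cotter hole (within about 6 degrees) (angle between the y axis of nut_grip and the y axis of stud_end, either way round below 0.11 rad and value of joint nut between 0 and 1.05 rad), for 0.2 s.
3. a first sound damper hangs in a hook (((distance between damper_1_head and hook_1 below 0.01 m or distance between damper_1_head and hook_2 below 0.01 m or distance between damper_1_head and hook_3 below 0.01 m) or (distance between damper_3_head and hook_1 below 0.01 m or distance between damper_3_head and hook_2 below 0.01 m or distance between damper_3_head and hook_3 below 0.01 m) or (distance between damper_4_head and hook_1 below 0.01 m or distance between damper_4_head and hook_2 below 0.01 m or distance between damper_4_head and hook_3 below 0.01 m))), for 0.2 s.
At the end, for the whole second after the job is handed in: The nut is past the tick with its first slot within 0.11 rad of the cotter hole's line; each sound damper present hangs in a hook with its head point within 10 mm of the hook's point, upright within 0.12 rad; each collapsed damper present lies or stands inside the scrap tray; all at rest (all of step 2 and (distance between damper_1_head and hook_1 below 0.01 m or distance between damper_1_head and hook_2 below 0.01 m or distance between damper_1_head and hook_3 below 0.01 m) and (distance between damper_3_head and hook_1 below 0.01 m or distance between damper_3_head and hook_2 below 0.01 m or distance between damper_3_head and hook_3 below 0.01 m) and (distance between damper_4_head and hook_1 below 0.01 m or distance between damper_4_head and hook_2 below 0.01 m or distance between damper_4_head and hook_3 below 0.01 m) and angle between each of damper_1_head, damper_3_head, damper_4_head's own z axis and vertical below 0.12 rad and x of damper_2_head in the frame of tray between -0.058 and 0.058 m and y of damper_2_head in the frame of tray between -0.108 and 0.108 m and z of each of damper_2_head, damper_5_head in the frame of tray below 0.125 m and x of damper_5_head in the frame of tray between -0.058 and 0.058 m and y of damper_5_head in the frame of tray between -0.108 and 0.108 m and linear speed of each of damper_1, damper_2, damper_3, damper_4, damper_5 below 0.03 m/s); the robot touches nothing.
It fails at once if the grease tin is disturbed (moved more than 30 mm) (distance of grease_tin from where it was at the start of the episode above 0.03 m).
It fails at once if the carton is disturbed (moved more than 30 mm) (distance of carton from where it was at the start of the episode above 0.03 m).
It fails at once if the spanner is disturbed (moved more than 30 mm) (distance of spanner from where it was at the start of the episode above 0.03 m).
Of damper_1, damper_2, damper_3, damper_4, damper_5 only 4 to 5 are there at a start; the rules pass over those that are not, and their reading is None.
At some moment in a run one of tray may be knocked a few centimetres aside while the robot is not near it.
It also fails if it takes over 200 s, if anything falls off the work surface, if the arm or the gripper's body presses on something with over 40 N, if the wrist force passes 120 N, or if a joint passes its speed limit or range.

## Robot

A 6-joint arm with a two-finger parallel gripper is mounted at the origin on the work surface. World frame = base frame: x ahead of the robot, y to its left, z up, the work surface at z = 0. Lengths are in m, angles in degrees, forces in N, time in s.
With the tool pointing down it reaches from about 0.35 to 0.85 m from the base axis. Payload 8.1 kg.
Tool frame: the origin (TCP) lies midway between the tips of the shut fingers; the grasp point (between the pads) lies 19 mm behind it; z points along the fingers, y is the direction in which the jaws open and shut (so a half turn about z gives the same grasp; the last joint's range is limited). The gripper opens to 85 mm and grips with 20 to 120 N. Pads are 22 mm wide; open, the fingers measure 114 mm over their backs; the gripper's body (76 mm by 85 mm) begins 54 mm behind the grasp point. The pads swing forward as they close: fully open they stand 13 mm farther back than shut.
Start: joints at [-68.319, 7.471, 85.268, -0, 87.261, -4.893], TCP at [0.268, -0.537, 0.231] pointing down, gripper open.
Joint ranges: [-169.43, 169.43], [-51.17, 129.36], [1.28, 143.12], [-76.62, 256.62], [0, 156.53], [-152.29, 152.29]. Speed limits (degrees/s): [136.94, 136.94, 159.86, 180, 180, 180].

## Interface

Orientations are given as [roll, pitch, yaw] about the fixed x, y, z axes, in that order (R = Rz(yaw) Ry(pitch) Rx(roll)).
In Python, from cell import ctrl gives the robot as it stands. The module is installed in compiled form; this text tells all that it offers.
- The arm moves only by the shell command python3 -m handwheel 'ROWS' [OPENING]. ROWS is text: rows parted by semicolons, each of 4 numbers parted by spaces: the shift along the tool's x, y, z in mm, then the turn about the tool's z in degrees. A call has 1 to 20 rows; each row is the pose to reach, as a shift and turn from the pose commanded when the call began, along the tool's axes at that moment; what a row does not reach only later rows make up. A row lasts 1/12 s, in which the tool goes at most 41.7 mm and 7.16 degrees, less where a joint would pass 70% of its speed; a pose out of reach is approached as far as the arm can. A call with a gripper value outside its range is refused whole. OPENING is the opening in per cent of the stroke, from 0 (shut) to 100 (fully open), set as the call begins (- or left out, the last holds). The fingers move at their own pace and stop on an object; the grip force is fixed at half the most. Time passes only in rows, so rows that repeat a pose let the fingers close. It gives the time, the measured TCP pose, the force and the opening at its end, in the units of the state.
- ctrl.state(): the state, without advancing time (a new reading comes with each control period).
- ctrl.read_camera(name): name is "scene" or "top"; returns the picture (400x640x3 uint8, red, green, blue); there is no depth.
- ctrl.calibration(name): a dict with "intrinsics" (3x3 intrinsics, pixels), "rvec" (rotation vector, rad) and "tvec" (3), from world to camera coordinates, as OpenCV has them. Camera axes: x right, y down, z forward; pixel columns grow to the right and rows downward; lengths in m; the calibration is good to about 2 mm. A picture is of the moment at which its call begins. calibration takes no time and is no camera call.
- ctrl.sign_off(): hands the job in, once; it reports no verdict.
The state is a dict: "time_s": time; "joint_pos": joint angles; "dq": joint speeds; "tau": joint torques, N m; "tcp_pos": TCP position; "tool_rot": TCP orientation; "wrist_force": force on the tool from outside, world axes, zero at the start; "wrist_torque": the same for the moment, N m; "gripper_width": opening from 0.0 (shut) to 1.0 (fully open).
Only numpy, scipy, OpenCV 4.12 (cv2) and the standard library are available. Lean on these libraries where they do the work, as an engineer would, in place of code of your own. Each camera call takes 0.05 s, during which the arm holds its last target. There are 200 camera calls.

## Working session

There is one attempt and no reset: what is moved stays moved. The work goes in short steps, Python scripts to look and compute and a shell command to move; the robot and the scene stay as the last step left them, time stands still between calls to the robot, and variables do not carry over. Pictures are saved under pics/ and viewed, about 12 in all and at most 16, crops included, and the job is handed in when it is done.

```bash
mkdir -p pics
python3 - <<'E'
from cell import ctrl
import cv2
s=ctrl.state();print(s)
for n in("scene","top"):
    im=ctrl.read_camera(n);cv2.imwrite(f"pics/{n}0.png",im[...,::-1])
    print(n,ctrl.calibration(n))
E
```

```text
{'time_s': 0.0, 'joint_pos': array([-6.83190417e+01,  7.51520983e+00,  8.53322511e+01, -9.68472367e-04,
        8.72593148e+01, -4.89241168e+00]), 'dq': array([ 0.05085886,  0.00662809, -0.03469005, -0.07599704,  0.10885407,
        0.02512572]), 'tau': array([-3.60005279e-04, -5.69404542e+01, -5.00553238e+01, -4.64662044e-04,
        1.46837987e-02, -1.72670752e-05]), 'tcp_pos': array([ 0.26821939, -0.53608591,  0.23021487]), 'tool_rot': array([-1.79893531e+02, -8.14261464e-03,  2.65734096e+01]), 'wrist_force': array([ 0.12180377,  0.60711655, -0.02953342]), 'wrist_torque': array([-0.01370913,  0.06650219, -0.02896048]), 'gripper_width': 0.9979147313789842}
scene {'intrinsics': array([[440.99755328,   0.        , 323.11783009],
       [  0.        , 440.99755328, 208.56416342],
       [  0.        ,   0.        ,   1.        ]]), 'rvec': array([ 1.10680784,  2.29083166, -1.07899824]), 'tvec': array([ 0.3574574 , -0.14694676,  1.71946028])}
top {'intrinsics': array([[382.16046534,   0.        , 318.63729227],
       [  0.        , 382.16046534, 198.64630083],
       [  0.        ,   0.        ,   1.        ]]), 'rvec': array([ 2.2050881 , -2.15176594,  0.07692774]), 'tvec': array([-0.04777396,  0.52550873,  1.06745515])}
```

View pics/scene0.png

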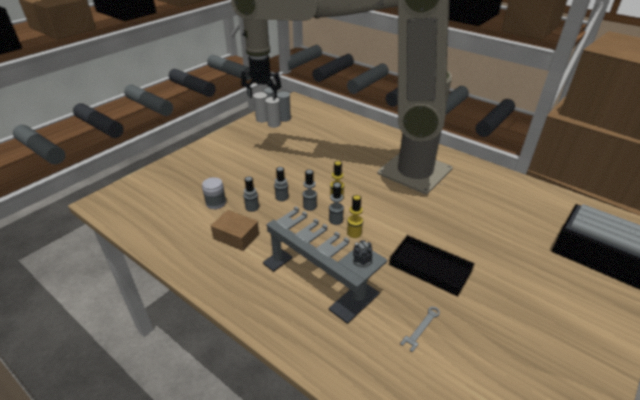

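View pics/top0.png

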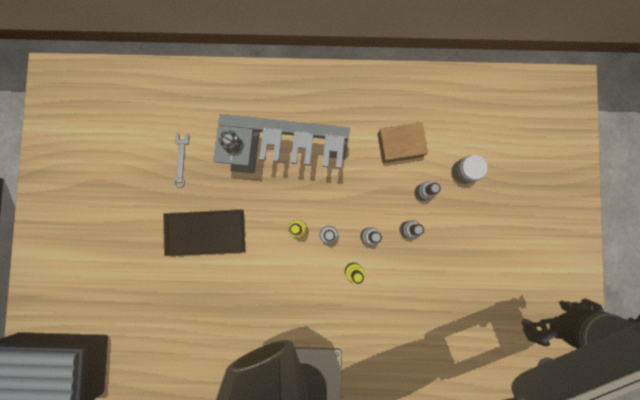

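Two cameras agree on four grey dampers: scene (251,193), (281,183), (309,188), (337,203), and top (429,190), (413,230), (371,237), (329,235). The two yellow ones at top (298,229) and (355,273) are decoys. Next I'll take close crops to see which are collapsed and where the nut's dot is.

```bash
cat > h.py <<'E'
import numpy as np,cv2
from cell import ctrl
from scipy.optimize import least_squares
C={n:ctrl.calibration(n) for n in("scene","top")}
def proj(n,P):
    c=C[n];return cv2.projectPoints(np.array(P,float).reshape(-1,1,3),c["rvec"],c["tvec"],c["intrinsics"],None)[0].reshape(-1,2)
def ray(n,uv):
    c=C[n];R=cv2.Rodrigues(c["rvec"])[0];o=-R.T@c["tvec"]
    return o,R.T@np.linalg.inv(c["intrinsics"])@np.array([*uv,1.])
def atz(n,uv,z):
    o,d=ray(n,uv);return o+d*(z-o[2])/d[2]
def avg(n,k=4): return np.mean([ctrl.read_camera(n).astype(float) for _ in range(k)],0).astype(np.uint8)[...,::-1]
def crop(im,x0,y0,x1,y1,f): return cv2.resize(im[y0:y1,x0:x1],None,fx=f,fy=f,interpolation=cv2.INTER_CUBIC)
E
python3 - <<'E'
from h import *
s=avg("scene");t=avg("top");cv2.imwrite("pics/s1.png",s);cv2.imwrite("pics/t1.png",t)
a=crop(s,235,155,395,275,5)
cv2.imwrite("pics/a1.png",a)
b=np.vstack([np.hstack([crop(t,205,110,265,170,6),crop(t,265,110,355,170,6)[:, :440]]),crop(t,280,215,444,255,800/164)[:, :800]])if 0 else np.vstack([crop(t,205,105,365,180,5),crop(t,285,175,445,220+25,5)[:225]])
cv2.imwrite("pics/b1.png",b)
c=C["top"];print(atz("top",(231,141),.17),ray("top",(0,0))[0],ray("scene",(0,0))[0])
E
```

```text
[0.65330499 0.18525288 0.17      ] [ 0.44243954 -0.04340797  1.10465618] [1.33941198 0.59730373 0.97730067]
```

View pics/a1.png

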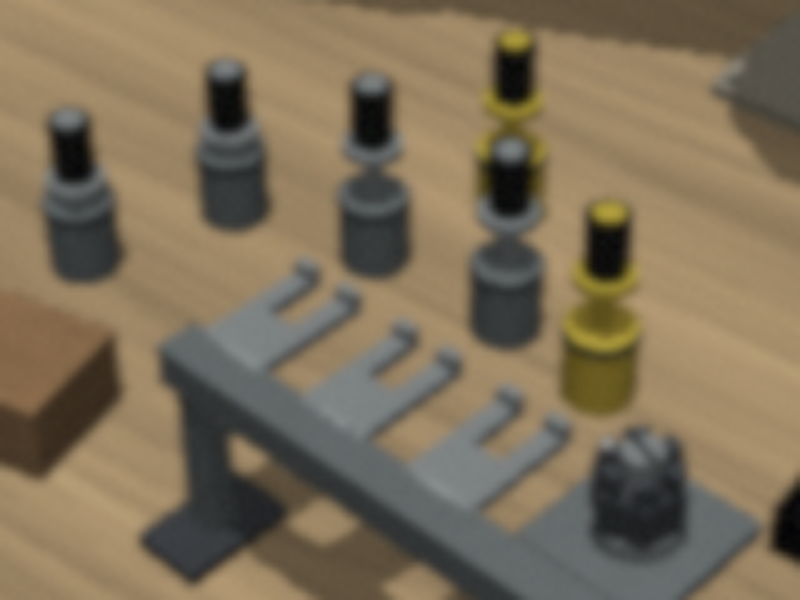

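View pics/b1.png

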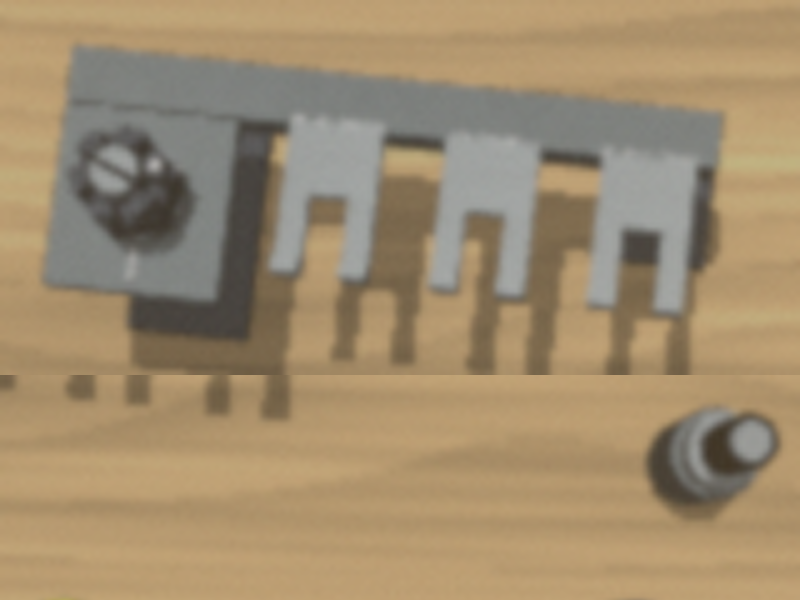

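Scene crop: the two left grey dampers, (251,193) and (281,183), show hardly any rod, so they're collapsed. (309,188) and (337,203) are sound. In the top crop the nut's dot is at (236,137.5), the tick at (231,158), and the groove runs about 30° down to the right. I'll fit the stand now and view the top-view heads.

Run:
```python
from h import *
t=cv2.imread("pics/t1.png")
cv2.imwrite("pics/b2.png",crop(t,285,178,445,258,5))
px=lambda p,x0,y0,f=5:[(p[0]+.5)/f-.5+x0,(p[1]+.5)/f-.5+y0]
F=[px(p,205,105) for p in [(270,271),(299,274),(340,278),(370,281),(430,290),(458,293),(497,297),(525,299),(588,305),(616,308),(655,312),(685,315)]]
M=[(-.032,y0+d,.154) for y0 in(.08,0,-.08) for d in(.024,.010,-.010,-.024)]
def world(q,M):
    c,s=np.cos(q[2]),np.sin(q[2]);return np.array([(q[0]+c*x-s*y,q[1]+s*x+c*y,z) for x,y,z in M])
r=least_squares(lambda q:(proj("top",world(q,M))-F).ravel(),[.65,0,0])
q=r.x;print("hook2 xy yaw",q,np.degrees(q[2]),"rms",np.sqrt(np.mean(r.fun**2)))
print("hooks3,2,1",world(q,[(0,.08,.185),(0,0,.185),(0,-.08,.185)]))
# stand check in scene
S=[px(p,235,155) for p in [(570,425),(545,415),(523,398),(497,388)]]
print("scene proj",proj("scene",world(q,[(-.032,.104,.158),(-.032,.09,.158),(-.032,.07,.158),(-.032,.056,.158)])),S)
st=px((112,170),205,105);tk=px((132,265),205,105);dt=px((155,163),205,105)
for z in(.2,.208): print("stud",atz("top",st,z))
P=atz("top",st,.208)[:2]
print("tick",atz("top",tk,.151))
for z in(.188,.202): 
  d=atz("top",dt,z)[:2]-P; print("dot",z,d,np.hypot(*d),np.degrees(np.arctan2(d[1],d[0])))
c,s=np.cos(q[2]),np.sin(q[2]);print("stud in hook frame",np.array([[c,s],[-s,c]])@(P-q[:2]))
g=[atz("top",px(p,205,105),.208) for p in [(85,155),(140,190)]];d=g[1]-g[0];print("groove",np.degrees(np.arctan2(d[1],d[0])))
```

```text
hook2 xy yaw [ 0.63597164  0.01010501 -0.08378599] -4.800583541366949 rms 0.21875529759594803
hooks3,2,1 [[ 0.64266668  0.08982437  0.185     ]
 [ 0.63597164  0.01010501  0.185     ]
 [ 0.6292766  -0.06961435  0.185     ]]
scene proj [[348.88760098 238.69474252]
 [344.96890923 236.26098685]
 [339.45355066 232.83559999]
 [335.64953827 230.47306746]] [[348.6, 239.6], [343.6, 237.6], [339.2, 234.2], [334.0, 232.2]]
stud [0.65217102 0.18780233 0.2       ]
stud [0.65031634 0.1857577  0.208     ]
tick [0.61503941 0.18809185 0.151     ]
dot 0.188 [ 0.00859155 -0.01574316] 0.0179349335790206 -61.37729141006785
dot 0.202 [ 0.00528545 -0.01900274] 0.019724102246415683 -74.4565562838311
stud in hook frame [-0.00040564  0.17623698]
groove -121.15975666604922
```

View pics/b2.png

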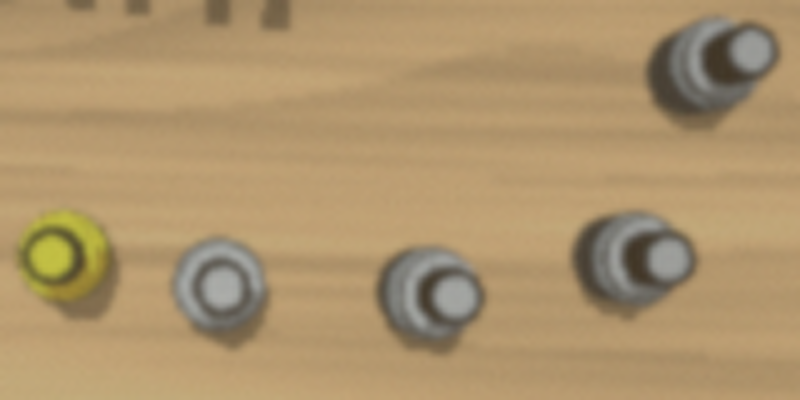

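Stand fit is good (0.22 px); the stud sits at (0, 0.176) in the hook frame, as expected. Head tops in the top view: (435,188) and (418,229) collapsed, (376,237) and (329,235) sound. Yellow ones left alone.

```bash
cat >> h.py <<'E'
def px(p,x0,y0,f=5): return [(p[0]+.5)/f-.5+x0,(p[1]+.5)/f-.5+y0]
def tri(a,b):
    (o1,d1),(o2,d2)=ray("scene",a),ray("top",b)
    k=np.linalg.lstsq(np.c_[d1,-d2],o2-o1,rcond=None)[0];A,B=o1+d1*k[0],o2+d2*k[1];return (A+B)/2,np.linalg.norm(A-B)
def row(x,y,z,yaw=None):
    s=ctrl.state();p=s["tcp_pos"];w=s["tool_rot"][2];a=np.radians(w);d=np.array([x,y])-p[:2]
    t=0 if yaw is None else (w-yaw+180)%360-180
    X=np.array([np.cos(a),np.sin(a)]);Y=np.array([np.sin(a),-np.cos(a)])
    print("row %.1f %.1f %.1f %.2f"%(1e3*d@X,1e3*d@Y,1e3*(p[2]-z),t),"| at",p.round(4),"yaw %.2f"%w,"F",s["wrist_force"].round(1),"j6 %.0f w %.3f t %.1f"%(s["joint_pos"][5],s["gripper_width"],s["time_s"]))
Q=(.63597,.01010,-.08379)
def hook(x,y):
    c,s=np.cos(Q[2]),np.sin(Q[2]);return np.array([Q[0]+c*x-s*y,Q[1]+s*x+c*y])
E
python3 - <<'E'
from h import *
for a,b,z in [((68,118),(752,51),.124),((226,70),(668,259),.124),((371,83),(455,296),.149),((510,150),(222,287),.149)]:
    B=px(b,285,178);print(atz("top",B,z),tri(px(a,235,155),B))
n=hook(0,.175);print(n)
row(*n,.30,165.5)
E
```

```text
[ 0.55374316 -0.33455809  0.124     ] (array([ 0.55398554, -0.33484835,  0.12429378]), np.float64(0.0008940811165822599))
[ 0.44588453 -0.2918656   0.124     ] (array([ 0.44609296, -0.29229251,  0.12346865]), np.float64(0.0007009720992289343))
[ 0.42483567 -0.17987286  0.149     ] (array([ 0.42508777, -0.18009594,  0.14975966]), np.float64(0.0008119524899393535))
[ 0.42641706 -0.06394158  0.149     ] (array([ 0.42668401, -0.06430493,  0.14920473]), np.float64(0.000904814864151028))
[0.6506161  0.18448604]
row 664.4 -473.9 -68.7 -138.93 | at [ 0.2684 -0.5366  0.2313] yaw 26.57 F [ 0.5  0.2 -0.5] j6 -5 w 0.997 t 0.5
```

```bash
python3 -m handwheel '0 0 -60 0; 0 0 -70 0; 664 -474 -70 -139; 664 -474 -70 -139; 664 -474 -70 -139; 664 -474 -70 -139; 664 -474 -70 -139; 664 -474 -70 -139; 664 -474 -70 -139; 664 -474 -70 -139; 664 -474 -70 -139; 664 -474 -70 -139; 664 -474 -70 -139; 664 -474 -70 -139; 664 -474 -70 -139; 664 -474 -70 -139; 664 -474 -70 -139; 664 -474 -70 -139; 664 -474 -70 -139; 664 -474 -70 -139' 100; python3 -c "
from h import *
row(*hook(0,.175),.30,165.5)"
```

```text
time_s: 2.17
tcp_pos: [0.62, 0.1283, 0.3014]
tool_rot: [180.0, 0.0, 155.9]
wrist_force: [0.6, -1.0, 0.1]
gripper_width: 0.998
row -4.9 63.7 1.4 -9.65 | at [0.62   0.1283 0.3014] yaw 155.85 F [ 0.6 -1.   0.1] j6 -59 w 0.998 t 2.2
```

```bash
python3 -m handwheel '0 0 0 0; 0 0 0 0' >/dev/null; python3 -c "
from h import *
row(*hook(0,.175),.30,165.5)"
```

```text
row -5.3 63.8 -0.2 -9.80 | at [0.6195 0.1285 0.2998] yaw 155.70 F [-0.9  0.1 -0.4] j6 -59 w 0.998 t 2.3
```

```bash
python3 -m handwheel '-5 64 0 -9.8; -5 64 0 -9.8; -5 64 0 -9.8; -5 64 40 -9.8; -5 64 40 -9.8; -5 64 40 -9.8; -5 64 40 -9.8'
python3 - <<'E'
from h import *
row(*hook(0,.175),.170,165.5)
t=avg("top");cv2.imwrite("pics/t3.png",np.hstack([crop(t,205,105,265,175,6),crop(avg("scene"),335,205,395,275,6)]))
E
```

```text
time_s: 2.92
tcp_pos: [0.6505, 0.1812, 0.2627]
tool_rot: [-180.0, 0.0, 165.2]
wrist_force: [0.3, -0.3, 0.6]
gripper_width: 0.999
row 0.8 3.2 92.7 -0.32 | at [0.6505 0.1812 0.2627] yaw 165.18 F [ 0.3 -0.3  0.6] j6 -64 w 0.999 t 2.9
```

View pics/t3.png

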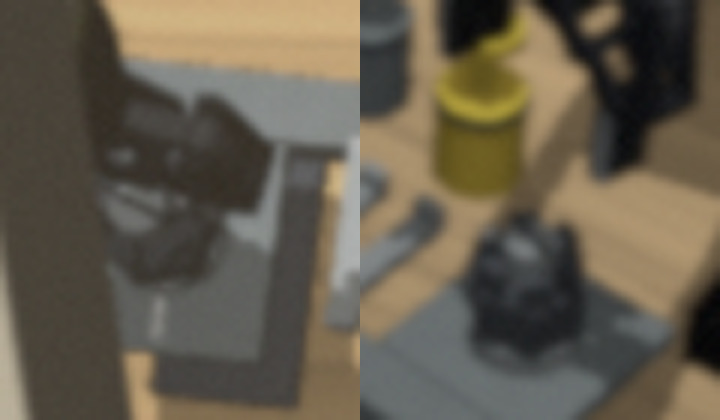

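The arm blocks the top view and the fingers hang over the nut. I'll correct by 3 mm and descend.

```bash
python3 -m handwheel '0 0 30 0; 0 0 30 0; 0 0 30 0;0 0 30 0' >/dev/null; python3 -c "
from h import *
row(*hook(0,.175),.170,165.5)"
```

```text
row 0.3 2.1 61.6 -0.21 | at [0.6504 0.1823 0.2316] yaw 165.29 F [-0.2 -0.3  0.7] j6 -64 w 0.999 t 3.6
```

```bash
python3 -m handwheel '0 2 0 0; 0 2 30 0; 0 2 45 0; 0 2 55 0; 0 2 61 0; 0 2 61 0; 0 2 61 0' ; python3 -m handwheel '0 0 0 0; 0 0 0 0; 0 0 0 0; 0 0 0 0; 0 0 0 0; 0 0 0 0; 0 0 0 0; 0 0 0 0' 0; python3 -c "
from h import *
row(*hook(0,.175),.170,165.5)"
```

```text
time_s: 4.23
tcp_pos: [0.6515, 0.1844, 0.1714]
tool_rot: [180.0, 0.1, 165.3]
wrist_force: [0.3, 0.7, 0.6]
gripper_width: 0.999
time_s: 4.9
tcp_pos: [0.652, 0.1855, 0.1722]
tool_rot: [179.8, 0.1, 165.3]
wrist_force: [0.3, 4.0, 6.3]
gripper_width: 0.523
row 1.1 -1.3 2.2 -0.19 | at [0.652  0.1855 0.1722] yaw 165.31 F [0.3 4.  6.3] j6 -64 w 0.523 t 4.9
```

```bash
python3 -m handwheel '0 0 0 6; 0 0 0 12; 0 0 0 18; 0 0 0 24; 0 0 0 30; 0 0 0 36; 0 0 0 42; 0 0 0 48; 0 0 0 54; 0 0 0 60; 0 0 0 60; 0 0 0 60'
python3 - <<'E'
from h import *
s=ctrl.state();print(s["wrist_torque"]);row(*hook(0,.175),.170,29)
t=avg("top");cv2.imwrite("pics/t4.png",np.hstack([crop(t,205,105,265,175,6),crop(avg("scene"),335,205,395,275,6)]))
E
```

```text
time_s: 5.9
tcp_pos: [0.6514, 0.1849, 0.1722]
tool_rot: [179.9, -0.0, 105.3]
wrist_force: [-3.9, 2.2, 8.1]
gripper_width: 0.521
[ 0.47869433  0.44260376 -0.26731721]
row -0.2 -0.9 2.2 76.26 | at [0.6514 0.1849 0.1722] yaw 105.26 F [-3.9  2.2  8.1] j6 -4 w 0.521 t 5.9
```

View pics/t4.png

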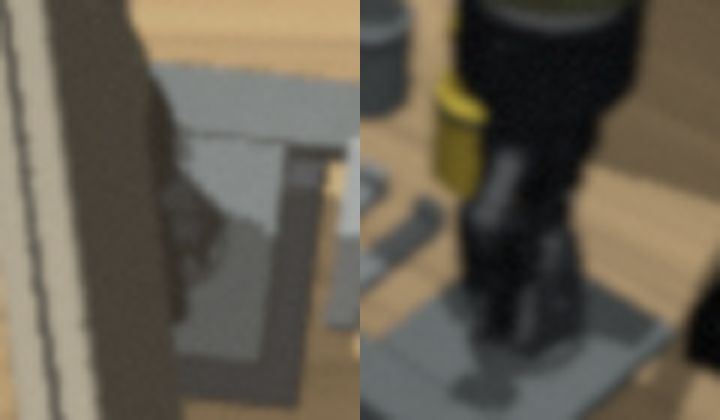

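Wrist torque of -0.27 N m matches the nut's friction, so it is turning. I'll go to about 126° in total, then release and look.

```bash
python3 -m handwheel '0 0 0 6; 0 0 0 12; 0 0 0 18; 0 0 0 24; 0 0 0 30; 0 0 0 36; 0 0 0 42; 0 0 0 48; 0 0 0 54; 0 0 0 60; 0 0 0 66; 0 0 0 66'; python3 -m handwheel '0 0 0 0; 0 0 0 0; 0 0 0 0; 0 0 0 0; 0 0 0 0;0 0 -40 0; 0 0 -80 0; 0 0 -120 0; 100 150 -120 0; 100 150 -120 0; 100 150 -120 0; 100 150 -120 0;100 150 -120 0; 100 150 -120 0; 100 150 -120 0' 100
python3 - <<'E'
from h import *
row(*hook(0,.175),.170,29)
t=avg("top",6);cv2.imwrite("pics/t5f.png",t);cv2.imwrite("pics/t5.png",crop(t,205,105,265,165,10))
E
```

```text
time_s: 7.3
tcp_pos: [0.6506, 0.1852, 0.1722]
tool_rot: [-180.0, -0.0, 39.0]
wrist_force: [-8.2, 3.0, 10.8]
gripper_width: 0.528
time_s: 8.55
tcp_pos: [0.8241, 0.1302, 0.284]
tool_rot: [-179.8, 0.3, 39.2]
wrist_force: [-0.3, 0.3, -0.4]
gripper_width: 1.0
row -100.1 -151.7 114.0 10.19 | at [0.8241 0.1302 0.284 ] yaw 39.19 F [-0.3  0.3 -0.4] j6 56 w 1.000 t 8.6
```

View pics/t5.png

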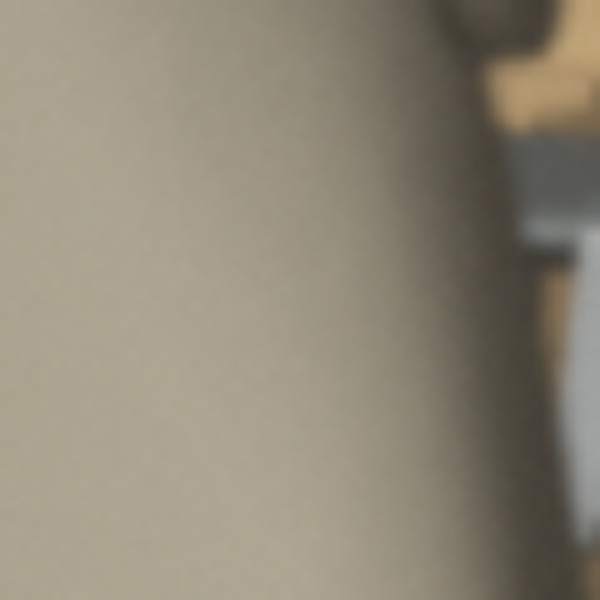

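The forearm blocks the view; moving aside to y ≈ -0.1.

```bash
python3 -m handwheel '-280 0 -30 0; -280 0 -30 0; -280 0 -30 0; -280 0 -30 0; -280 0 -30 0; -280 0 -30 0; -280 0 -30 0; -280 120 -30 0; -280 120 -30 0; -280 120 -30 0; -280 120 -30 0; -280 120 -30 0; -280 120 -30 0'
python3 - <<'E'
from h import *
row(*hook(0,.175),.170,29)
t=avg("top",6);cv2.imwrite("pics/t6f.png",t);cv2.imwrite("pics/t6.png",crop(t,205,105,265,165,10))
E
```

```text
time_s: 9.93
tcp_pos: [0.6822, -0.1381, 0.3214]
tool_rot: [180.0, -0.1, 39.3]
wrist_force: [0.2, 0.5, 0.1]
gripper_width: 1.0
row 179.9 -269.7 151.4 10.29 | at [ 0.6822 -0.1381  0.3214] yaw 39.29 F [0.2 0.5 0.1] j6 35 w 1.000 t 9.9
```

View pics/t6.png

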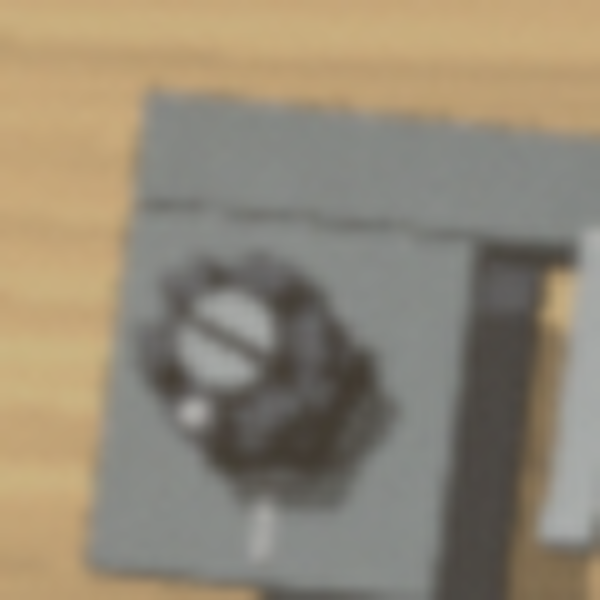

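Top crop: stud at (227,138.5) px, dot at (224,146), groove running from (223.5,136.3) to (230.8,140.5). I'll compute the angles, using the intensity for the groove.

Run:
```python
from h import *
n=hook(0,.175)
def prof(f):
    t=cv2.cvtColor(cv2.imread(f),cv2.COLOR_BGR2GRAY).astype(float)
    samp=lambda P:cv2.remap(t,proj("top",P).astype(np.float32)[:,None,:],None,cv2.INTER_LINEAR).ravel()
    # groove: darkest diameter on the stud end (z .208), dot: brightest on a ring (z .202)
    best=[]
    for ox in np.arange(-.003,.0031,.001):
      for oy in np.arange(-.003,.0031,.001):
        for a in range(0,180,1):
            u=np.array([np.cos(np.radians(a)),np.sin(np.radians(a))]);v=np.array([-u[1],u[0]])
            r=np.linspace(-.010,.010,15)
            L=lambda k:samp(np.c_[n+[ox,oy]+r[:,None]*u+k*v,np.full(15,.208)]).mean()
            best.append((L(0)-.5*L(.005)-.5*L(-.005),a,ox,oy))
    best.sort();b=best[:15];print(f,"groove",b[0],np.mean([x[1] for x in b]))
    d=[]
    for rr in np.arange(.015,.0215,.001):
        for a in range(-180,180): d.append((samp([[*(n+rr*np.array([np.cos(np.radians(a)),np.sin(np.radians(a))])),.202]])[0],a,rr))
    d.sort(reverse=True);print("dot",d[0],np.mean([x[1] for x in d[:30]]))
prof("pics/t1.png");prof("pics/t6f.png")
f=lambda p:atz("top",px(p,205,105,10),.208)
g=f((263,360))-f((190,318));print(np.degrees(np.arctan2(g[1],g[0])),"stud",f((226,340)),n)
d=atz("top",px((195,412),205,105,10),.202)-f((226,340));print("dot",np.degrees(np.arctan2(d[1],d[0])),np.hypot(*d[:2]))
```

```text
pics/t1.png groove (np.float64(-36.73238932291666), 63, np.float64(0.0), np.float64(0.001)) 62.666666666666664
dot (np.float64(154.32421875), -75, np.float64(0.017)) -75.83333333333333
pics/t6f.png groove (np.float64(-38.57789713541666), 63, np.float64(0.0), np.float64(0.001)) 62.46666666666667
dot (np.float64(166.9375), 151, np.float64(0.019000000000000003)) 149.7
-118.63544584366213 stud [0.65044573 0.18540463 0.208     ] [0.6506161  0.18448604]
dot 153.25403323650733 0.018257285167378366
```

Run:
```python
from h import *
n=hook(0,.1755)
s=avg("scene",6);cv2.imwrite("pics/s6f.png",s)
A=np.radians(np.arange(-180,180,2))
def samp(cam,t,P):return cv2.remap(t,proj(cam,P).astype(np.float32)[:,None,:],None,cv2.INTER_CUBIC).ravel()
for cam,f in(("top","pics/t1.png"),("top","pics/t6f.png"),("scene","pics/s1.png"),("scene","pics/s6f.png")):
    t=cv2.cvtColor(cv2.imread(f),cv2.COLOR_BGR2GRAY).astype(np.float32)
    # centre of stud end: bright disc fit
    def disc(o):
        r=lambda R:samp(cam,t,np.c_[n[0]+o[0]+R*np.cos(A),n[1]+o[1]+R*np.sin(A),np.full(len(A),.208)]).mean()
        return r(.009)+r(.006)-2*r(.015)
    O=max(((disc((x,y)),x,y) for x in np.arange(-.005,.0051,.0005) for y in np.arange(-.005,.0051,.0005)))
    c=n+np.array(O[1:]);out=[]
    for a in range(-180,180,1):
        for R in np.arange(.0155,.021,.0005):
            out.append((samp(cam,t,[[c[0]+R*np.cos(np.radians(a)),c[1]+R*np.sin(np.radians(a)),.202]])[0],a,R))
    out.sort(reverse=True)
    # slots: 6-fold phase
    prof=np.mean([samp(cam,t,np.c_[c[0]+R*np.cos(A),c[1]+R*np.sin(A),np.full(len(A),.202)]) for R in(.016,.018,.020)],0)
    h=np.sum(prof*np.exp(-6j*A));print(f,"off",O,"dot",out[:2],np.mean([x[1] for x in out[:20]]),"bright lobe phase mod60 %.1f"%(np.degrees(np.angle(np.conj(h)))/6),abs(h)/len(A))
```

```text
pics/t1.png off (np.float32(116.672516), np.float64(-4.336808689942018e-18), np.float64(0.0004999999999999952)) dot [(np.float32(167.1458), -77, np.float64(0.019000000000000003)), (np.float32(166.76793), -76, np.float64(0.019000000000000003))] -76.7 bright lobe phase mod60 -19.1 5.426272637530839
pics/t6f.png off (np.float32(120.62671), np.float64(-4.336808689942018e-18), np.float64(-4.336808689942018e-18)) dot [(np.float32(172.20895), 151, np.float64(0.019000000000000003)), (np.float32(171.90564), 150, np.float64(0.019000000000000003))] 150.7 bright lobe phase mod60 -27.4 6.076654098765384
pics/s1.png off (np.float32(53.635284), np.float64(0.0024999999999999935), np.float64(0.002999999999999993)) dot [(np.float32(130.56584), -93, np.float64(0.021000000000000005)), (np.float32(130.17018), -92, np.float64(0.021000000000000005))] -124.0 bright lobe phase mod60 21.6 2.5129029838746906
pics/s6f.png off (np.float32(51.73938), np.float64(0.0034999999999999936), np.float64(0.001999999999999994)) dot [(np.float32(130.90237), 164, np.float64(0.021000000000000005)), (np.float32(130.73317), 166, np.float64(0.021000000000000005))] 14.55 bright lobe phase mod60 6.6 1.4261034605509657
```

The slot, dot and tool readings (128°, 132°, 126°) disagree by a few degrees. Closing the jaws exactly along the target direction will settle it, because the flats align to the pads. The groove is at about 61.5°, so tool yaw is 31.5°.

```bash
python3 -m handwheel '180 -270 10 7.8; 180 -270 10 7.8; 180 -270 10 7.8; 180 -270 10 7.8; 180 -270 10 7.8; 180 -270 10 7.8; 180 -270 10 7.8; 180 -270 10 7.8; 180 -270 10 7.8; 180 -270 50 7.8; 180 -270 50 7.8; 180 -270 50 7.8; 180 -270 50 7.8; 180 -270 50 7.8' >/dev/null; python3 -c "
from h import *
row(*hook(0,.1755),.171,31.5)"
```

```text
row -0.6 -1.8 101.8 -0.07 | at [0.6521 0.1837 0.2728] yaw 31.43 F [ 0.2  0.1 -0.1] j6 70 w 0.997 t 11.7
```

```bash
python3 -m handwheel '-1 -1 40 0; -1 -1 65 0; -1 -1 85 0; -1 -1 95 0; -1 -1 102 0; -1 -1 102 0; -1 -1 102 0' ; python3 -m handwheel '0 0 0 0; 0 0 0 0; 0 0 0 0; 0 0 0 0; 0 0 0 0; 0 0 0 0; 0 0 0 0; 0 0 0 0' 0; python3 -c "
from h import *
row(*hook(0,.1755),.170,31.5);print(ctrl.state()['wrist_torque'])"
```

```text
time_s: 12.28
tcp_pos: [0.6507, 0.1846, 0.1702]
tool_rot: [180.0, -0.1, 31.5]
wrist_force: [0.2, 0.0, -0.6]
gripper_width: 1.001
time_s: 12.95
tcp_pos: [0.6502, 0.185, 0.1702]
tool_rot: [180.0, -0.1, 31.5]
wrist_force: [-2.4, -0.0, 5.0]
gripper_width: 0.529
row 0.4 0.3 0.2 0.02 | at [0.6502 0.185  0.1702] yaw 31.52 F [-2.4 -0.   5. ] j6 70 w 0.529 t 12.9
[0.07826041 0.47308484 0.1603923 ]
```

```bash
python3 -m handwheel '0 0 0 0; 0 0 0 0; 0 0 0 0; 0 0 0 0; 0 0 0 0;0 0 -40 0; 0 0 -80 0; 0 0 -120 0; 0 0 -150 0; -150 270 -150 0; -150 270 -150 0; -150 270 -150 0;-150 270 -150 0;-150 270 -150 0;-150 270 -150 0;-150 270 -150 0;-150 270 -150 0;-150 270 -150 0' 100
python3 - <<'E'
from h import *
t=avg("top",6);cv2.imwrite("pics/t7f.png",t);cv2.imwrite("pics/s7f.png",avg("scene",6))
cv2.imwrite("pics/t7.png",np.hstack([crop(t,215,120,255,160,10),crop(cv2.imread("pics/s7f.png"),345,232,385,272,10)]))
row(0.42642,-.06394,.3,0)
E
```

```text
time_s: 14.45
tcp_pos: [0.6623, -0.129, 0.3177]
tool_rot: [180.0, 0.1, 31.2]
wrist_force: [0.3, 1.1, -0.8]
gripper_width: 1.0
row -170.5 -174.3 18.4 31.54 | at [ 0.6629 -0.1234  0.3184] yaw 31.54 F [ 0.4  0.7 -0.6] j6 44 w 1.001 t 15.1
```

View pics/t7.png

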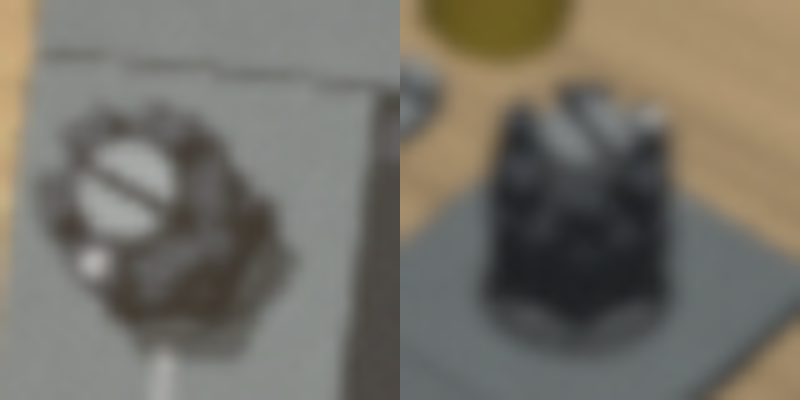

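Dot at top crop (93,263) is unchanged, so the nut was already at the jaw direction and lined up with the groove to within about 2°. Next is the sound damper at (0.426,-0.064).

```bash
python3 -m handwheel '-170 -174 0 36.3; -170 -174 0 36.3; -170 -174 0 36.3; -170 -174 0 36.3; -170 -174 0 36.3; -170 -174 0 36.3; -170 -174 0 36.3; -170 -174 0 36.3; -170 -174 60 36.3; -170 -174 110 36.3; -170 -174 110 36.3; -170 -174 110 36.3; -170 -174 110 36.3; -170 -174 110 36.3; -170 -174 110 36.3' 60; python3 -c "
from h import *
row(0.42655,-.0641,.116,-4.8)"
```

```text
time_s: 16.3
tcp_pos: [0.4288, -0.0649, 0.2112]
tool_rot: [180.0, -0.2, -4.8]
wrist_force: [0.1, 0.1, 0.3]
gripper_width: 0.6
row -2.3 -0.6 95.2 -0.00 | at [ 0.4288 -0.0649  0.2112] yaw -4.80 F [0.1 0.1 0.3] j6 79 w 0.600 t 16.3
```

```bash
python3 -m handwheel '-2 0 40 0; -2 0 60 0; -2 0 75 0; -2 0 88 0; -2 0 95 0; -2 0 95 0; -2 0 95 0'  && python3 -m handwheel '0 0 0 0; 0 0 0 0; 0 0 0 0; 0 0 0 0; 0 0 0 0; 0 0 0 0; 0 0 0 0' 0; python3 -m handwheel '0 0 -40 0; 0 0 -80 0; 0 0 -100 0; 0 0 -100 0; 0 0 -100 0'
python3 - <<'E'
from h import *
s=ctrl.state();p=s["tcp_pos"]
t=avg("top",3);a=avg("scene",3);cv2.imwrite("pics/s8f.png",a)
c=proj("scene",[p])[0].astype(int);print(c,p)
cv2.imwrite("pics/s8.png",crop(a,c[0]-50,c[1]-40,c[0]+50,c[1]+60,6))
row(*hook(-.10,0),.192,-4.8)
E
```

```text
time_s: 16.88
tcp_pos: [0.4259, -0.0645, 0.1147]
tool_rot: [180.0, -0.1, -4.8]
wrist_force: [-0.1, -0.2, -0.3]
gripper_width: 0.6
time_s: 17.47
tcp_pos: [0.4262, -0.0644, 0.1151]
tool_rot: [180.0, -0.2, -4.8]
wrist_force: [-0.3, 1.5, 6.7]
gripper_width: 0.336
time_s: 17.88
tcp_pos: [0.4257, -0.0645, 0.2144]
tool_rot: [180.0, -0.2, -4.8]
wrist_force: [-0.0, 0.3, -3.9]
gripper_width: 0.338
[337 167] [ 0.42574412 -0.0644717   0.21443164]
row 105.1 -91.6 19.5 -0.01 | at [ 0.4239 -0.064   0.2115] yaw -4.81 F [ 0.3  0.6 -3.8] j6 79 w 0.336 t 18.2
```

View pics/s8.png

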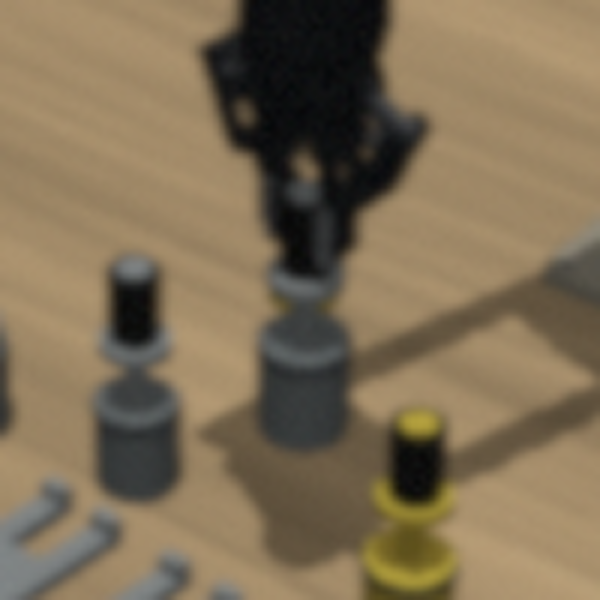

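The damper is held straight and it's a sound one, with its rod showing. Now in front of hook 1 at insertion height (head 18 mm above its seat).

Run:
```python
from h import *
row(*hook(-.10,-.08),.188,-4.8);p=ctrl.state()["tcp_pos"];o=[0,0,.034]
print(proj("scene",[p+o]),px((303,190),287,127,6))
```

```text
row 105.1 -11.6 23.5 -0.01 | at [ 0.4239 -0.064   0.2115] yaw -4.81 F [ 0.3  0.6 -3.8] j6 79 w 0.336 t 18.2
[[338.13483763 158.59865863]] [337.0833333333333, 158.25]
```

```bash
python3 -m handwheel '30 -5 0 0; 60 -11 10 0; 90 -11 20 0; 105 -11 23 0; 105 -11 23 0; 105 -11 23 0; 105 -11 23 0; 105 -11 23 0'
python3 - <<'E'
from h import *
a=avg("scene",3);p=ctrl.state()["tcp_pos"];print(p,proj("scene",[p+[0,0,.034]]))
row(*hook(0,-.08),.188,-4.8)
c=proj("scene",[p])[0].astype(int)
cv2.imwrite("pics/s9.png",crop(a,c[0]-40,c[1]-30,c[0]+60,c[1]+60,7));print(c)
E
```

```text
time_s: 18.85
tcp_pos: [0.5298, -0.062, 0.1902]
tool_rot: [-180.0, 0.0, -4.8]
wrist_force: [-0.3, 0.6, -3.4]
gripper_width: 0.335
[ 0.53020488 -0.06212743  0.19075241] [[316.58915818 180.42538728]]
row 99.3 -0.9 2.8 -0.02 | at [ 0.5302 -0.0621  0.1908] yaw -4.82 F [-0.1  0.1 -2.2] j6 83 w 0.334 t 19.0
[316 189]
```

View pics/s9.png

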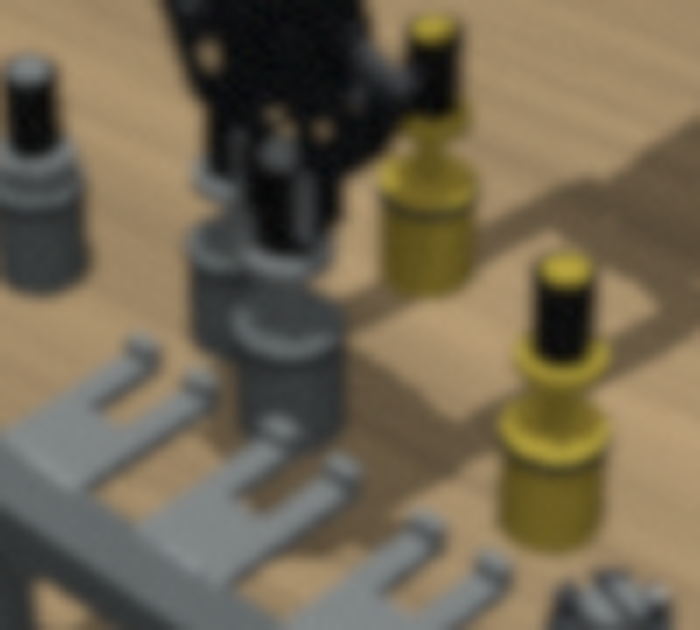

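```bash
python3 -m handwheel '20 -1 2 0; 40 -1 2 0; 55 -1 2 0; 65 -1 2 0; 75 -1 2 0; 82 -1 2 0; 90 -1 2 0; 95 -1 2 0; 98 -1 2 0; 98 -1 2 0; 98 -1 2 0' ; python3 -c "
from h import *
row(*hook(0,-.08),.170,-4.8)"
```

```text
time_s: 19.92
tcp_pos: [0.6281, -0.0693, 0.1882]
tool_rot: [-180.0, 0.0, -4.8]
wrist_force: [-1.1, -0.0, -2.8]
gripper_width: 0.339
row 1.2 0.3 18.2 -0.01 | at [ 0.6281 -0.0693  0.1882] yaw -4.81 F [-1.1 -0.  -2.8] j6 84 w 0.339 t 19.9
```

```bash
python3 -m handwheel '1 0 6 0; 1 0 11 0; 1 0 15 0; 1 0 17 0; 1 0 18 0; 1 0 18 0; 1 0 18 0' ; python3 -m handwheel '0 0 0 0; 0 0 0 0; 0 0 0 0; 0 0 0 0; 0 0 0 0' 60; python3 -m handwheel '0 0 -30 0; 0 0 -70 0; 0 0 -110 0; 0 0 -110 0; -160 0 -110 0; -160 0 -110 0; -160 0 -110 0; -160 0 -110 0; -160 0 -110 0; -160 0 -110 0'
python3 - <<'E'
from h import *
t=avg("top",3);cv2.imwrite("pics/t10f.png",t);cv2.imwrite("pics/s10f.png",avg("scene",3))
row(.42495,-.18,.116,-4.8)
print(proj("top",[[*hook(0,-.08),.204]]),proj("scene",[[*hook(0,-.08),.204]]))
cv2.imwrite("pics/m10.png",np.hstack([crop(t,300,110,360,180,6),crop(cv2.imread("pics/s10f.png"),265,165,325,235,6)]))
E
```

```text
time_s: 20.5
tcp_pos: [0.6293, -0.0694, 0.1705]
tool_rot: [180.0, -0.0, -4.8]
wrist_force: [-1.7, 0.0, 0.3]
gripper_width: 0.334
time_s: 20.92
tcp_pos: [0.6294, -0.0694, 0.1704]
tool_rot: [180.0, -0.0, -4.8]
wrist_force: [-0.0, 0.2, 0.6]
gripper_width: 0.603
time_s: 21.75
tcp_pos: [0.4687, -0.0558, 0.2806]
tool_rot: [180.0, -0.1, -4.8]
wrist_force: [-0.4, -0.5, 0.1]
gripper_width: 0.602
row -35.2 127.3 164.3 -0.01 | at [ 0.4707 -0.0561  0.2803] yaw -4.81 F [-0.2  0.4 -0.2] j6 82 w 0.598 t 22.1
[[333.78613321 150.12625893]] [[292.4094739  201.56299605]]
```

View pics/m10.png

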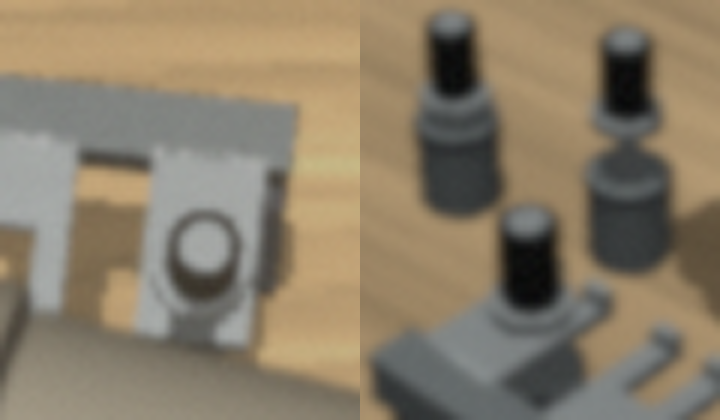

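The first damper hangs on hook 1: its head top is at (333.8,151.2) against (333.8,150.1) predicted, so it's seated behind the lip. Next is the second sound damper at (0.425,-0.180).

```bash
python3 -m handwheel '-35 127 0 0; -35 127 0 0; -35 127 0 0; -35 127 0 0; -35 127 70 0; -35 127 70 0; -35 127 70 0; -35 127 70 0; -35 127 70 0'>/dev/null; python3 -c "
from h import *
row(.42495,-.18,.116,-4.8)"
```

```text
row -0.2 0.3 95.9 0.01 | at [ 0.4252 -0.1797  0.2119] yaw -4.79 F [-0.3 -0.   1.3] j6 66 w 0.600 t 22.8
```

```bash
python3 -m handwheel '0 0 40 0; 0 0 60 0; 0 0 75 0; 0 0 88 0; 0 0 96 0; 0 0 96 0; 0 0 96 0'  && python3 -m handwheel '0 0 0 0; 0 0 0 0; 0 0 0 0; 0 0 0 0; 0 0 0 0; 0 0 0 0; 0 0 0 0' 0; python3 -m handwheel '0 0 -40 0; 0 0 -80 0; 0 0 -90 0; 0 0 -90 0; 0 0 -90 0; 0 0 -90 0' ; python3 -c "
from h import *
row(*hook(-.10,0),.188,-4.8)"
```

```text
time_s: 23.38
tcp_pos: [0.4253, -0.1799, 0.1158]
tool_rot: [180.0, -0.1, -4.8]
wrist_force: [0.9, -0.1, 0.4]
gripper_width: 0.599
time_s: 23.97
tcp_pos: [0.4255, -0.1802, 0.1162]
tool_rot: [179.9, -0.2, -4.8]
wrist_force: [-0.8, 0.5, 5.7]
gripper_width: 0.336
time_s: 24.47
tcp_pos: [0.4232, -0.179, 0.202]
tool_rot: [-179.9, 0.2, -4.8]
wrist_force: [-0.6, -0.0, -4.6]
gripper_width: 0.337
row 96.2 -206.3 14.0 -0.01 | at [ 0.4232 -0.179   0.202 ] yaw -4.81 F [-0.6 -0.  -4.6] j6 65 w 0.337 t 24.5
```

```bash
python3 -m handwheel '96 -30 0 0; 96 -60 0 0; 96 -90 5 0; 96 -120 10 0; 96 -150 14 0; 96 -180 14 0; 96 -206 14 0; 96 -206 14 0; 96 -206 14 0; 96 -206 14 0; 96 -206 14 0; 96 -206 14 0' ; python3 -c "
from h import *
row(*hook(0,0),.188,-4.8)"
```

```text
time_s: 25.47
tcp_pos: [0.5368, 0.0166, 0.1896]
tool_rot: [180.0, 0.1, -4.9]
wrist_force: [1.0, -0.2, -3.8]
gripper_width: 0.336
row 99.3 -2.0 1.6 -0.09 | at [0.5368 0.0166 0.1896] yaw -4.89 F [ 1.  -0.2 -3.8] j6 91 w 0.336 t 25.5
```

```bash
python3 -m handwheel '20 -1.5 1 0; 40 -1.5 1 0; 55 -1.5 1 0; 65 -1.5 1 0; 75 -1.5 1 0; 82 -1.5 1 0; 90 -1.5 1 0; 95 -1.5 1 0; 99 -1.5 1 0; 99 -1.5 1 0; 99 -1.5 1 0' ; python3 -c "
from h import *
row(*hook(0,0),.170,-4.8)"
```

```text
time_s: 26.38
tcp_pos: [0.6359, 0.0108, 0.1892]
tool_rot: [180.0, 0.0, -4.8]
wrist_force: [-0.1, -0.2, -2.3]
gripper_width: 0.335
row 0.1 0.7 19.2 -0.01 | at [0.6359 0.0108 0.1892] yaw -4.81 F [-0.1 -0.2 -2.3] j6 91 w 0.335 t 26.4
```

Seat it, release, retreat and head for the collapsed damper at (0.446,-0.292).

```bash
python3 -m handwheel '0 1 6 0; 0 1 11 0; 0 1 15 0; 0 1 17 0; 0 1 18 0; 0 1 18 0; 0 1 18 0' ; python3 -m handwheel '0 0 0 0; 0 0 0 0; 0 0 0 0; 0 0 0 0; 0 0 0 0' 60; python3 -m handwheel '0 0 -30 0; 0 0 -70 0; 0 0 -110 0; 0 0 -110 0; -160 0 -110 0; -160 0 -110 0; -160 0 -110 0; -160 0 -110 0; -160 0 -110 0; -160 250 -110 0; -160 250 -110 0;  -160 250 -110 0; -160 250 -110 0; -160 250 -110 0; -160 250 -110 0; -160 250 -110 0'
python3 - <<'E'
from h import *
t=avg("top",3);cv2.imwrite("pics/t11f.png",t);cv2.imwrite("pics/s11f.png",avg("scene",3))
row(.4460,-.2921,.091,-4.8)
E
```

```text
time_s: 26.97
tcp_pos: [0.6358, 0.0099, 0.1719]
tool_rot: [-180.0, -0.0, -4.8]
wrist_force: [-3.7, 0.3, 3.4]
gripper_width: 0.33
time_s: 27.38
tcp_pos: [0.636, 0.0098, 0.1712]
tool_rot: [-180.0, -0.0, -4.8]
wrist_force: [-0.2, -0.0, 0.0]
gripper_width: 0.599
time_s: 28.72
tcp_pos: [0.4542, -0.2326, 0.281]
tool_rot: [179.8, 0.0, -5.2]
wrist_force: [-0.5, 0.2, -0.5]
gripper_width: 0.599
row -4.3 67.9 190.4 0.08 | at [ 0.4559 -0.2248  0.2814] yaw -4.72 F [-1.  -0.2  0.1] j6 63 w 0.599 t 29.0
```

Run:
```python
from h import *
t=cv2.imread("pics/t11f.png");s=cv2.imread("pics/s11f.png")
a=crop(t,155,110,355,265,4);b=cv2.resize(crop(s,265,165,385,275,4),(480,440))
print(proj("top",[[*hook(0,0),.204],[*hook(0,-.08),.204]]),proj("scene",[[*hook(0,0),.204]]))
cv2.imwrite("pics/m11.png",a[:600])
g=cv2.cvtColor(t,cv2.COLOR_BGR2GRAY);m=(g[195:270,150:265]<60).astype(np.uint8)
n,l,st,ce=cv2.connectedComponentsWithStats(m);k=1+st[1:,4].argmax()
pts=np.argwhere(l==k)[:,::-1]+[150,195];r=cv2.minAreaRect(pts.astype(np.float32));print(r,atz("top",r[0],.035))
for p in cv2.boxPoints(r): print(p,atz("top",p,.035)[:2])
```

```text
[[300.48994058 146.58831435]
 [333.78613321 150.12625893]] [[312.81974957 214.16704648]]
((197.30789184570312, 222.75344848632812), (39.74264144897461, 78.58902740478516), 87.0643310546875) [0.44948406 0.30282374 0.035     ]
[157.04724 204.92065] [0.49667997 0.41864325]
[235.53314 200.89575] [0.51337779 0.1982712 ]
[237.56854 240.58624] [0.40268665 0.18798216]
[159.08264 244.61115] [0.38607888 0.40657682]
```

View pics/m11.png

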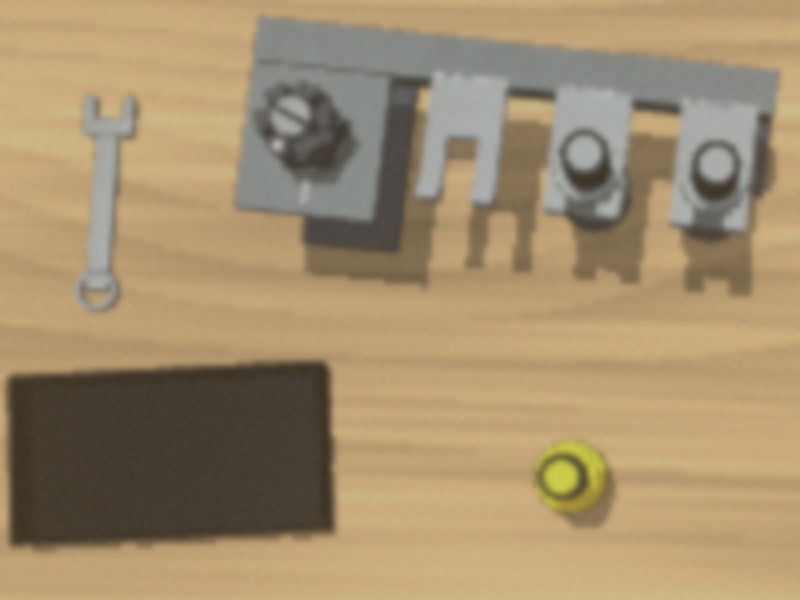

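The tray has been knocked: it's now centred at px (197,223), i.e. (0.449,0.303). Both sound dampers hang on their hooks, with head tops at (301,148.7) and (333.7,152). I'll fetch the first collapsed damper.

```bash
python3 -m handwheel '-4 68 0 0; -4 68 40 0; -4 68 80 0; -4 68 100 0; -4 68 100 0; -4 68 100 0; -4 68 100 0' >/dev/null; python3 -c "
from h import *
row(.4460,-.2921,.091,-4.8)"
```

```text
row -1.2 -0.8 92.6 0.08 | at [ 0.4471 -0.293   0.1836] yaw -4.72 F [-0.5 -0.3  0.3] j6 56 w 0.601 t 29.6
```

```bash
python3 -m handwheel '-1 -1 40 0; -1 -1 60 0; -1 -1 75 0; -1 -1 86 0; -1 -1 92 0; -1 -1 92 0; -1 -1 92 0'  && python3 -m handwheel '0 0 0 0; 0 0 0 0; 0 0 0 0; 0 0 0 0; 0 0 0 0; 0 0 0 0; 0 0 0 0' 0; python3 -m handwheel '0 0 -40 0; 0 0 -80 0; 0 0 -120 0; 0 0 -160 0; 0 0 -200 0; 0 0 -210 0; 0 0 -210 0;0 0 -210 0' ; python3 -c "
from h import *
row(.4457,.353,.3,-4.8)"
```

```text
time_s: 30.18
tcp_pos: [0.4459, -0.2927, 0.0909]
tool_rot: [179.9, -0.1, -4.8]
wrist_force: [0.5, -0.9, 0.2]
gripper_width: 0.596
time_s: 30.77
tcp_pos: [0.4459, -0.2928, 0.0911]
tool_rot: [179.9, -0.1, -4.8]
wrist_force: [-0.1, 2.1, 6.8]
gripper_width: 0.339
time_s: 31.43
tcp_pos: [0.4449, -0.2923, 0.2989]
tool_rot: [180.0, -0.0, -4.8]
wrist_force: [-0.2, 0.3, -3.5]
gripper_width: 0.335
row -53.4 -643.1 -1.1 -0.02 | at [ 0.4449 -0.2923  0.2989] yaw -4.82 F [-0.2  0.3 -3.5] j6 56 w 0.335 t 31.4
```

```bash
python3 -m handwheel '-20 -40 0 0; -40 -80 0 0; -53 -120 0 0; -53 -160 0 0; -53 -200 0 0; -53 -240 0 0; -53 -280 0 0; -53 -320 0 0; -53 -360 0 0; -53 -400 0 0; -53 -440 0 0; -53 -480 0 0; -53 -520 0 0; -53 -560 0 0; -53 -600 0 0; -53 -643 0 0; -53 -643 0 0; -53 -643 0 0; -53 -643 0 0' ; python3 -c "
from h import *
row(.4457,.353,.097,-4.8)"
```

```text
time_s: 33.02
tcp_pos: [0.4449, 0.3522, 0.2959]
tool_rot: [179.8, 0.2, -4.8]
wrist_force: [-0.4, 0.0, -3.3]
gripper_width: 0.332
row 0.7 -0.8 198.9 0.04 | at [0.4449 0.3522 0.2959] yaw -4.76 F [-0.4  0.  -3.3] j6 128 w 0.332 t 33.0
```

```bash
python3 -m handwheel '0 0 40 0; 0 0 80 0; 0 0 120 0; 0 0 150 0; 0 0 170 0; 0 0 185 0; 0 0 195 0; 0 0 198 0; 0 0 198 0; 0 0 198 0' ; python3 -m handwheel '0 0 0 0; 0 0 0 0; 0 0 0 0; 0 0 0 0; 0 0 0 0' 60; python3 -m handwheel '0 0 -40 0; 0 0 -80 0; 0 0 -120 0; 0 0 -160 0; 0 0 -200 0; 50 40 -200 0; 53 80 -200 0; 53 120 -200 0; 53 160 -200 0; 53 200 -200 0;  53 240 -200 0; 53 280 -200 0; 53 320 -200 0; 53 360 -200 0; 53 400 -200 0; 53 440 -200 0; 53 480 -200 0; 53 480 -200 0; 53 480 -200 0; 53 480 -200 0'; python3 -c "
from h import *
row(.55385,-.3347,.2,-4.8)"
```

```text
time_s: 33.85
tcp_pos: [0.4467, 0.3528, 0.1024]
tool_rot: [-180.0, -0.1, -4.8]
wrist_force: [-0.0, 0.7, -2.5]
gripper_width: 0.333
time_s: 34.27
tcp_pos: [0.4463, 0.3533, 0.1019]
tool_rot: [-180.0, -0.0, -4.8]
wrist_force: [-0.8, 0.0, -0.2]
gripper_width: 0.598
time_s: 35.93
tcp_pos: [0.4585, -0.1297, 0.3014]
tool_rot: [-180.0, -0.0, -4.9]
wrist_force: [-0.1, 0.7, 0.5]
gripper_width: 0.598
row 112.4 196.2 101.4 -0.07 | at [ 0.4585 -0.1297  0.3014] yaw -4.87 F [-0.1  0.7  0.5] j6 73 w 0.598 t 35.9
```

```bash
python3 -m handwheel '112 196 0 0; 112 196 0 0; 112 196 0 0; 112 196 0 0; 112 196 0 0; 112 196 0 0; 112 196 100 0; 112 196 100 0; 112 196 100 0; 112 196 100 0;  112 196 100 0;  112 196 100 0' >/dev/null; python3 -c "
from h import *
row(.55385,-.3347,.091,-4.8)"
```

```text
row -1.4 0.9 112.9 0.09 | at [ 0.5553 -0.3339  0.2039] yaw -4.71 F [0.4 0.2 0.8] j6 59 w 0.602 t 36.9
```

```bash
python3 -m handwheel '-1 1 40 0; -1 1 70 0; -1 1 90 0; -1 1 104 0; -1 1 112 0; -1 1 112 0; -1 1 112 0'  && python3 -m handwheel '0 0 0 0; 0 0 0 0; 0 0 0 0; 0 0 0 0; 0 0 0 0; 0 0 0 0; 0 0 0 0' 0; python3 -m handwheel '0 0 -40 0; 0 0 -80 0; 0 0 -120 0; 0 0 -160 0; 0 0 -200 0; 0 0 -210 0; 0 0 -210 0;0 0 -210 0'
python3 - <<'E'
from h import *
t=avg("top",3);cv2.imwrite("pics/t12f.png",t);cv2.imwrite("pics/s12f.png",avg("scene",3))
row(.453,.253,.3,-4.8)
g=cv2.cvtColor(t,cv2.COLOR_BGR2GRAY);m=(g[195:270,150:265]<60).astype(np.uint8)
n,l,st,ce=cv2.connectedComponentsWithStats(m);k=1+st[1:,4].argmax()
r=cv2.minAreaRect((np.argwhere(l==k)[:,::-1]+[150,195]).astype(np.float32));print(r,atz("top",r[0],.035))
cv2.imwrite("pics/m12.png",np.hstack([crop(t,140,190,260,270,4)[:320],crop(cv2.imread("pics/s12f.png"),385,225,480,305,4)]))
E
```

```text
time_s: 37.52
tcp_pos: [0.5538, -0.3359, 0.0913]
tool_rot: [179.9, -0.1, -4.8]
wrist_force: [0.2, -0.5, -0.4]
gripper_width: 0.601
time_s: 38.1
tcp_pos: [0.554, -0.3359, 0.0918]
tool_rot: [179.9, -0.2, -4.8]
wrist_force: [-0.6, 1.7, 6.4]
gripper_width: 0.331
time_s: 38.77
tcp_pos: [0.5527, -0.3355, 0.2988]
tool_rot: [180.0, -0.0, -4.8]
wrist_force: [-0.0, -0.5, -4.7]
gripper_width: 0.334
row -147.9 -577.5 -3.3 -0.01 | at [ 0.552  -0.3349  0.2967] yaw -4.81 F [ 0.3 -0.6 -4.5] j6 59 w 0.335 t 39.1
((197.2523193359375, 222.54153442382812), (39.16183090209961, 78.76742553710938), 86.8201675415039) [0.45007174 0.30300875 0.035     ]
```

View pics/m12.png

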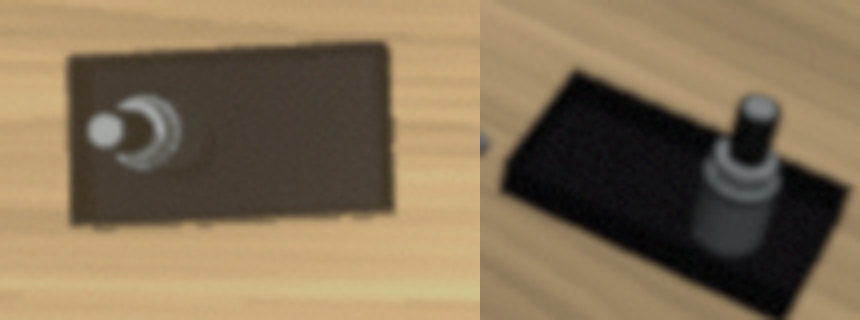

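The first collapsed damper stands in the tray, and the tray hasn't moved since. Carrying the second one.

```bash
python3 -m handwheel '-40 0 -5 0; -80 0 -5 0; -110 -25 -5 0; -135 -55 -5 0; -148 -95 -5 0; -148 -135 -5 0; -148 -175 -5 0; -148 -215 -5 0; -148 -255 -5 0; -148 -295 -5 0; -148 -335 -5 0; -148 -375 -5 0; -148 -415 -5 0; -148 -455 -5 0; -148 -495 -5 0; -148 -535 -5 0; -148 -577 -5 0; -148 -577 -5 0; -148 -577 -5 0; -148 -577 -5 0' ; python3 -c "
from h import *
row(.453,.253,.097,-4.8)"
```

```text
time_s: 40.73
tcp_pos: [0.4531, 0.252, 0.3034]
tool_rot: [179.9, 0.1, -4.7]
wrist_force: [1.3, 0.1, -4.4]
gripper_width: 0.335
row -0.2 -1.0 206.4 0.05 | at [0.4531 0.252  0.3034] yaw -4.75 F [ 1.3  0.1 -4.4] j6 118 w 0.335 t 40.7
```

```bash
python3 -m handwheel '0 -1 40 0; 0 -1 80 0; 0 -1 120 0; 0 -1 150 0; 0 -1 175 0; 0 -1 190 0; 0 -1 202 0; 0 -1 207 0; 0 -1 207 0; 0 -1 207 0; 0 -1 207 0' ; python3 -m handwheel '0 0 0 0; 0 0 0 0; 0 0 0 0; 0 0 0 0; 0 0 0 0' 60; python3 -m handwheel '0 0 -40 0; 0 0 -80 0; 0 0 -120 0; 0 0 -160 0; 0 0 -200 0; 0 40 -200 0; 0 80 -200 0; 0 120 -200 0; 0 160 -200 0; 0 200 -200 0;  0 240 -200 0; 0 280 -200 0; 0 320 -200 0; 0 360 -200 0; 0 400 -200 0; 0 440 -200 0; 0 480 -200 0; 0 480 -200 0; 0 480 -200 0; 0 480 -200 0'
python3 - <<'E'
from h import *
row(.45,-.2,.3)
t=avg("top",5);s=avg("scene",5);cv2.imwrite("pics/t13f.png",t);cv2.imwrite("pics/s13f.png",s)
a=crop(t,150,105,350,265,4)[:600];b=crop(s,290,175,480,305,2.9)
cv2.imwrite("pics/m13.png",np.vstack([crop(t,155,105,345,262,2)[:314],crop(s,285,180,475,300,2)[:240]])if 0 else np.hstack([crop(t,152,105,352,265,2.2),crop(s,272,170,432,305,2.2)[:352]])if 0 else cv2.hconcat([cv2.resize(t[105:265,152:352],(400,320)),cv2.resize(s[165:305,272:472],(400,320),interpolation=cv2.INTER_CUBIC)]))
E
```

```text
time_s: 41.65
tcp_pos: [0.4545, 0.253, 0.0985]
tool_rot: [-179.9, -0.1, -4.8]
wrist_force: [-0.6, -0.4, -3.3]
gripper_width: 0.336
time_s: 42.07
tcp_pos: [0.4539, 0.2532, 0.0977]
tool_rot: [-180.0, -0.0, -4.8]
wrist_force: [0.2, -0.6, 0.0]
gripper_width: 0.598
time_s: 43.73
tcp_pos: [0.4133, -0.2253, 0.2972]
tool_rot: [-180.0, 0.0, -4.9]
wrist_force: [-0.0, 0.9, 0.3]
gripper_width: 0.605
row 34.4 -28.3 -2.8 0.00 | at [ 0.4133 -0.2253  0.2972] yaw -4.87 F [-0.   0.9  0.3] j6 60 w 0.605 t 43.7
```

View pics/m13.png

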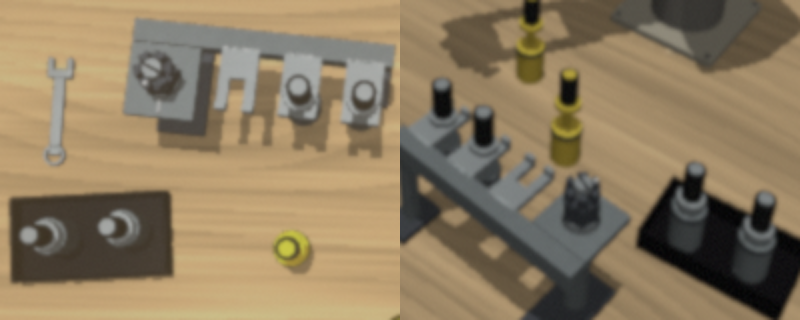

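All 16 pictures are used: both sound dampers hang and both collapsed ones stand in the tray. One last numeric check of head positions and nut before handing in.

Run:
```python
from h import *
I={n:cv2.cvtColor(cv2.imread(f"pics/{n[0]}13f.png"),cv2.COLOR_BGR2GRAY).astype(np.float32) for n in("top","scene")}
A=np.radians(np.arange(0,360,10))
def top(cam,P):  # disc of 30 mm: bright inside, dark rim below; best xy at z of head top
    best=(-1e9,)
    for dx in np.arange(-.012,.0121,.001):
        for dy in np.arange(-.012,.0121,.001):
            c=P+[dx,dy,0]
            f=lambda r:cv2.remap(I[cam],proj(cam,np.c_[c[0]+r*np.cos(A),c[1]+r*np.sin(A),np.full(36,c[2])]).astype(np.float32)[:,None],None,cv2.INTER_LINEAR)
            v=f(.005).mean()+f(.009).mean()-2*f(.017).mean()
            if v>best[0]: best=(v,c)
    return proj(cam,best[1])[0]
for k,y in((1,-.08),(2,0)):
    P=np.array([*hook(0,y),.204]);X,e=tri(top("scene",P),top("top",P));print("hook",k,"head-hook mm",((X-P)*1e3).round(1),"gap mm %.1f"%(e*1e3))
t0=cv2.imread("pics/t7f.png")[125:165,215:260].astype(float);t1=cv2.imread("pics/t13f.png")[125:165,215:260].astype(float)
print("nut image change",abs(t0-t1).mean())
```

```text
hook 1 head-hook mm [-2.9 -2.6 -2.4] gap mm 1.2
hook 2 head-hook mm [-2.9 -0.9 -1.4] gap mm 2.6
nut image change 1.9422222222222223
```

```bash
python3 -c "
from cell import ctrl
print(ctrl.sign_off())"
```

```text
the job is handed in; nothing more can be done
None
```

The job is handed in; sign-off gave no verdict. The robot clock read about 44 s of the 200 s allowed at the last look.

- **Nut:** I turned it about 126–132° clockwise, past the tick. I then closed the jaws along the measured groove line at 61.5°, and the nut did not visibly move. The images put the groove at 59–62.5°. After the main turn, the rotation readings disagreed by about 6° (126° tool, 128° slots, 132° dot). I relied on the jaw closing to settle that, so the margin against the 6° limit is my best estimate. The nut looked the same in the last pictures.
- **Sound dampers:** Only four dampers were present, two of them sound. They hang on hooks 1 and 2 and look straight. Their head points measured about 5 mm and 3 mm from my fitted hook points, against a limit of 10 mm. That offset is probably partly a hook-fit error.
- **Collapsed dampers:** Both stand upright in the scrap tray. The tray had been knocked a few centimetres before I used it, so I measured its position again first.
- **Bystanders:** I did not touch the grease tin, carton, spanner or yellow dampers. I didn't measure the tin and carton again at the end.

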